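Zero the torque tester

ROBOT

A 6-joint arm with a two-finger parallel gripper is mounted at the origin on the work surface. World frame = base frame: x ahead of the robot, y to its left, z up, the work surface at z = 0. Lengths are in m, angles in rad, forces in N, time in s.
With the tool pointing down it reaches from about 0.225 to 0.875 m from the base axis. Payload 3.4 kg.
Tool frame: the origin (TCP) lies midway between the tips of the shut fingers; the grasp point (between the pads) lies 19 mm behind it (manip.grasp_offset is the distance from the TCP to the grasp point, in m); x points along the fingers, y is the direction in which the jaws open and shut, and the axes are right-handed (so a half turn about x gives the same grasp; the last joint's range is limited). The gripper opens to 85 mm and grips with 20 to 120 N. Pads are 22 mm wide; open, the fingers measure 114 mm over their backs; the gripper's body (76 mm by 85 mm) begins 54 mm behind the grasp point. The pads swing forward as they close: fully open they stand 13 mm farther back than shut.
Start: joints at [-1.249, 0.276, 1.505, -0, 1.361, -0.121], TCP at [0.246, -0.52, 0.204] pointing down, gripper open.
Joint ranges: [-2.89, 2.89], [-0.75, 2.08], [0.22, 2.7], [-1.18, 4.32], [0.11, 2.71], [-2.7, 2.7]. Speed limits (rad/s): [2.57, 2.57, 3.14, 3.14, 3.14, 3.14].

INTERFACE

Orientations are given as a unit quaternion [w, x, y, z].
In Python, from rig import manip gives the robot as it stands.
- The arm moves only by the shell command python3 -m creep 'ROWS' [OPENING] [FORCE]. ROWS is a JSON object of lists of equal length, an entry for each row: "delta_pos": the shift along the tool's x, y, z in cm, a list of three; "dr": the turn, a rotation vector about the tool's x, y, z in rad, a list of three. In form: {"delta_pos": [[dx, dy, dz], ...], "dr": [[rx, ry, rz], ...]}. A call has 1 to 10 rows; each row is the pose to reach, as a shift and turn from the pose commanded when the call began, along the tool's axes at that moment; what a row does not reach only later rows make up. A row lasts 1/10 s, in which the tool goes at most 50 mm and 8.59 degrees, less where a joint would pass 70% of its speed; a pose out of reach is approached as far as the arm can. A call with a gripper value outside its range is refused whole. OPENING is the opening, from -1 (shut) to 1 (fully open), set as the call begins (- or left out, the last holds). The fingers move at their own pace and stop on an object; FORCE is the grip in N (left out, the last holds). Time passes only in rows, so rows that repeat a pose let the fingers close. It gives the time, the measured TCP pose, the force and the opening at its end, in the units of the state.
- manip.get_state(): the state, without advancing time (a new reading comes with each control period).
- manip.get_image(name): name is "scene" or "top" or "wrist"; returns a dict with "pixels" (400x640x3 uint8, blue, green, red), "depth" (400x640 float32, m along the optical axis (not along the pixel's ray), 0 where there is no reading), "intrinsics" (3x3 intrinsics, pixels), "k1" (the pictures are not rectified: a ray, as slopes to the right and down, at radius r is drawn at 1 + k1 r^2 times it, then the intrinsics apply), "rvec" (rotation vector, rad) and "tvec" (3), from world to camera coordinates, as OpenCV has them. Camera axes: x right, y down, z forward; pixel columns grow to the right and rows downward; lengths in m; the calibration is good to about 2 mm. A picture is of the moment at which its call begins.
- manip.sign_off(): hands the job in, once; it reports no verdict.
The state is a dict: "clock": time; "qpos": joint angles; "qd": joint speeds; "effort": joint torques, N m; "position": TCP position; "ee_rot": TCP orientation; "contact_force": force on the tool from outside, world axes, zero at the start; "moment": the same for the moment, N m; "width": finger opening in m.
Only numpy, scipy, OpenCV 4.12 (cv2) and the standard library are available. Lean on these libraries where they do the work, as an engineer would, in place of code of your own. Each camera call takes 0.05 s, during which the arm holds its last target. There are 200 camera calls.

TASK

Zero the bench torque tester, in this order: press the white end of the power rocker fully down, push the square yellow range key fully in so that it stays in, then press the round green button fully down and keep it held down; the program finishes while the fingers still hold it down. Do not press the red or the blue key, and leave the sockets and bars standing and lying where they are.

Things in the scene. Friction and masses are not known exactly. Their poses are not given: they have to be found in the camera images.
- console: Bench torque tester, fixed: grey case 240 x 190 x 50 mm, origin at the centre of its underside, z up. On its top, towards its own -x side (nearest the robot), four keys sit in a 2 x 2 block 70 mm apart along its x and y axes; which colour sits in which place changes. On its far (+x) part: a black screen hood 36 mm tall and a square drive head 28 mm tall above the case top
- power_box: Yellow power switch box, fixed: 120 x 70 x 30 mm, origin at the centre of its underside. Its rocker is a paddle 80 x 36 x 12 mm lying along the box's x axis; the paddle's white end is the box's +x end, the other end is black. The paddle's pivot (box y axis) passes through the paddle's middle, 42 mm above the table
- rocker (a joint): power rocker, rad: near 0 off (white end raised 10 degrees), 0.34 fully on (white end 10 degrees down, black end raised). No spring, stays where it is left; about 0.06 N m turns it (2 N pushing down 30 mm from the pivot)
- rocker_white_end (a point): point on the top face of the rocker's white end, 30 mm from the pivot; moves with the paddle: about 53 mm above the table when off, 43 mm when on
- yellow_key (a joint): yellow range key: square key 28 x 28 mm, its flat top 16 mm above its 10 mm thick, 46 mm square grey bezel when up. It moves straight down into the tester, no spring: it needs about 3 N and stays where it is pushed. Value in m: 0 up, 0.008 fully in
- yellow_top (a point): centre of the flat top face of the yellow key; moves with it; about 76 mm above the table when up
- blue_key (a joint): blue range key: square key 28 x 28 mm, its flat top 16 mm above its 10 mm thick, 46 mm square grey bezel when up. It moves straight down into the tester, no spring: it needs about 3 N and stays where it is pushed. Value in m: 0 up, 0.008 fully in
- blue_top (a point): centre of the flat top face of the blue key; moves with it; about 76 mm above the table when up
- red_key (a joint): red range key: square key 28 x 28 mm, its flat top 16 mm above its 10 mm thick, 46 mm square grey bezel when up. It moves straight down into the tester, no spring: it needs about 3 N and stays where it is pushed. Value in m: 0 up, 0.008 fully in
- red_top (a point): centre of the flat top face of the red key; moves with it; about 76 mm above the table when up
- green_key (a joint): round green zero button, 34 mm across, top 16 mm above its bezel when up; moves straight down, sprung: it starts to move at about 1.2 N, takes 6 N fully down, and comes back up when let go. Value in m: 0 up, 0.008 fully down
- green_top (a point): centre of the flat top face of the green button; moves with it; about 76 mm above the table when up
- pod_green: the green button's own bezel block, 46 x 46 x 10 mm, on the tester's top; origin at the centre of its underside, 50 mm above the table
- impact_socket: black socket, loose, upright, 34 mm across, 70 mm tall, at the tester's right side; origin under its centre
- stub_socket: short black socket, loose, upright, 32 mm across, 36 mm tall, standing on the tester's top behind the keys; origin under its centre
- white_driver: white necked bit driver with a black tip, loose, upright, 32 mm across, 76 mm tall, near the power box; origin under its centre
- white_socket: white socket, loose, upright, 36 mm across, 50 mm tall, near the power box; origin under its centre
- white_extension: tall white extension, loose, upright, 40 mm across at the foot, 150 mm tall, at the tester's left side; origin under its centre
- long_bar: extension bar, loose, lying, 250 mm long along its x axis, 18 mm thick, along the tester's left side; origin under its middle
- short_bar: extension bar, loose, lying, 140 mm long along its x axis, 18 mm thick, beyond the power box; origin under its middle
Things that resemble listed ones, but are neither listed nor needed, are in the scene too. Several things have the shape of the power_box; the one meant has the colours described above.

How it is judged:
By the outcome, as a careful person would: the job done as asked, in the order asked, and still so for the second after the job is handed in, while the arm keeps its last pose, push and grip.
It also fails if it takes over 40 s, if anything falls off the work surface, if the arm or the gripper's body presses on something with over 40 N, if the wrist force passes 120 N, or if a joint passes its speed limit or range.

## Working session

There is one attempt and no reset: what is moved stays moved. The work goes in short steps, Python scripts to look and compute and a shell command to move; the robot and the scene stay as the last step left them, time stands still between calls to the robot, and variables do not carry over. Pictures are saved under pics/ and viewed, about 8 in all and at most 12, crops included, and the job is handed in when it is done.

```bash
mkdir -p pics; ls; cat > h.py <<'E'
import numpy as np, cv2, pickle
from rig import manip
from scipy.spatial.transform import Rotation as R
def grab(n):
    im=manip.get_image(n); pickle.dump(im,open(f'{n}.pkl','wb')); return im
def load(n): return pickle.load(open(f'{n}.pkl','rb'))
def world(im,u,v,z=None,d=None):
    K=np.array(im['intrinsics']); k=im['k1']
    p=np.array([(u-K[0,2])/K[0,0],(v-K[1,2])/K[1,1]]); q=p.copy()
    for _ in range(20): q=p/(1+k*(q@q))
    Rm=cv2.Rodrigues(np.array(im['rvec'],float))[0]; t=np.array(im['tvec'],float).ravel()
    ray=Rm.T@np.array([q[0],q[1],1]); c=-Rm.T@t
    if z is not None: return c+ray*(z-c[2])/ray[2]
    if d is None: d=im['depth'][int(round(v)),int(round(u))]
    return c+ray*d
def rows(target,rot=None):
    s=manip.get_state(); w,x,y,z=s['ee_rot']; r=R.from_quat([x,y,z,w])
    print('pos',np.round(s['position'],4),'delta cm',np.round(r.inv().apply(np.array(target)-s['position'])*100,2))
E
python3 - <<'E'
from h import *
for n in('top','scene'):
    im=grab(n); cv2.imwrite(f'pics/{n}0.png',im['pixels'])
    print(n,np.round(im['intrinsics'],1).tolist(),im['k1'],im['rvec'],im['tvec'])
print(manip.get_state())
E
```

```text
pics
top [[376.1, 0.0, 314.9], [0.0, 376.1, 202.6], [0.0, 0.0, 1.0]] -0.08501595523724853 [ 2.10712817 -2.1044693   0.23041276] [-0.0656723   0.55863015  0.85637264]
scene [[503.7, 0.0, 318.3], [0.0, 503.7, 200.5], [0.0, 0.0, 1.0]] -0.027673324361268507 [ 2.18166556  0.64201139 -0.30913833] [-0.4455732  -0.14621217  1.69592634]
{'clock': 0.1, 'qpos': array([-1.24901552e+00,  2.76549318e-01,  1.50600091e+00, -1.78596901e-05,
        1.36073100e+00, -1.21015480e-01]), 'qd': array([ 0.00020665, -0.00149061, -0.00533041,  0.00036662, -0.00044709,
        0.00051203]), 'effort': array([ 2.07017423e-03, -4.17698514e+01, -2.46404761e+01,  8.85436322e-06,
        5.77435727e-03, -9.10496212e-07]), 'position': array([ 0.24618296, -0.5190539 ,  0.20311849]), 'ee_rot': array([-0.15468416, -0.68978077, -0.15587091,  0.68991272]), 'contact_force': array([-0.25237884, -0.31804674, -0.51922409]), 'moment': array([ 0.0103825 , -0.02209165, -0.0108278 ]), 'width': 0.08517855795245056}
```

View pics/top0.png

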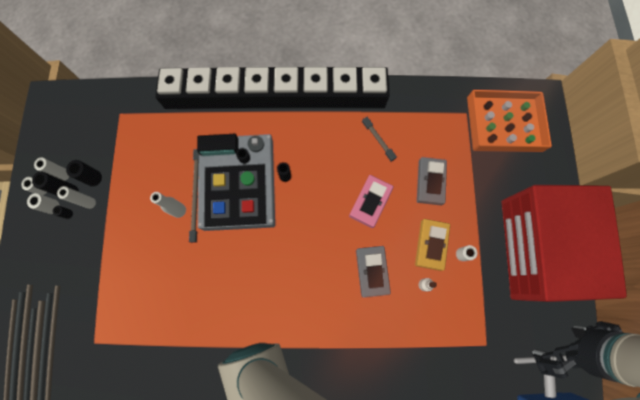

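View pics/scene0.png

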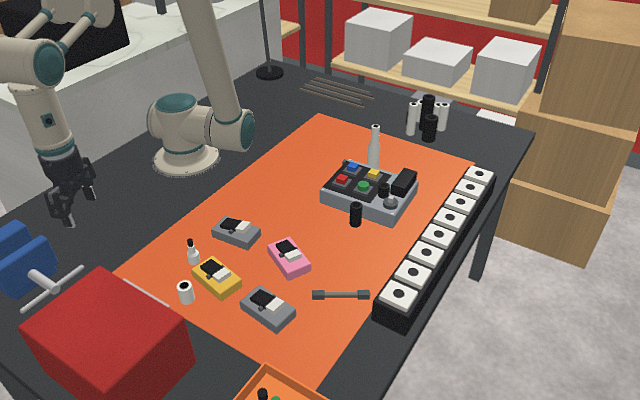

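The top view shows the yellow power box near (433,245), with its white end up at about (435,228). The keys are yellow (219,179), green (247,177), blue (220,207) and red (248,206). The stub socket is at (243,156), and the white driver and white socket are at (428,285) and (466,253). I'll enlarge both areas.

```bash
python3 - <<'E'
from h import *
im=load('top'); p=im['pixels']
a=cv2.resize(p[130:235,185:305],None,fx=5,fy=5,interpolation=cv2.INTER_CUBIC)[:, :600]
b=cv2.resize(p[205:310,400:490],None,fx=5,fy=5,interpolation=cv2.INTER_CUBIC)
a=cv2.resize(p[130:235,185:275],None,fx=4,fy=4,interpolation=cv2.INTER_CUBIC)
b=cv2.resize(p[205:310,400:490],None,fx=4,fy=4,interpolation=cv2.INTER_CUBIC)
cv2.imwrite('pics/crop.png',np.hstack([a,b]))
hsv=cv2.cvtColor(p,cv2.COLOR_BGR2HSV)
for n,(u,v) in dict(yellow=(219,179),green=(247,177),blue=(220,207),red=(248,206)).items():
    h=int(hsv[v,u,0]); m=((abs(hsv[...,0].astype(int)-h)<10)&(hsv[...,1]>90)&(hsv[...,2]>60)).astype(np.uint8)
    w=np.zeros_like(m); w[v-11:v+12,u-11:u+12]=1; m*=w
    ys,xs=np.nonzero(m); print(n,xs.mean(),ys.mean(),len(xs),np.round(world(im,xs.mean(),ys.mean(),z=.076),4), np.round(world(im,u,v),4))
for u,v in[(435,226),(435,229),(434,232),(428,285),(466,253)]: print(u,v,np.round(world(im,u,v),4))
E
```

```text
yellow 218.85454545454544 179.52727272727273 165 [0.6131 0.1702 0.076 ] [0.6143 0.1698 0.0767]
green 246.80254777070064 177.89808917197453 157 [0.6172 0.1015 0.076 ] [0.6207 0.1019 0.0718]
blue 218.92592592592592 207.2037037037037 162 [0.5439 0.166  0.076 ] [0.5451 0.1643 0.0729]
red 247.21656050955414 205.9171974522293 157 [0.5472 0.0976 0.076 ] [0.5476 0.0962 0.0733]
435 226 [ 0.5064 -0.3678  0.0268]
435 229 [ 0.4953 -0.3597  0.0502]
434 232 [ 0.4876 -0.3561  0.0523]
428 285 [ 0.3605 -0.3331  0.0552]
466 253 [ 0.4363 -0.4345  0.0466]
```

View pics/crop.png

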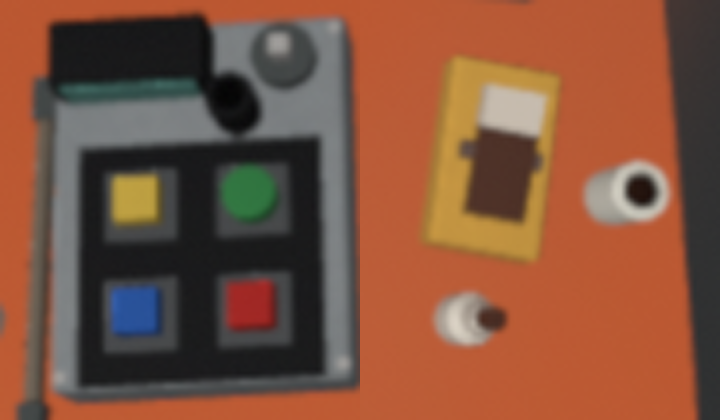

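```bash
python3 - <<'E'
from h import *
im=load('top')
cr=lambda x,y:(400+(x-360)/4,205+y/4)
f=world(im,*cr(515,90),z=.0545); n=world(im,*cr(495,217),z=.041); p=world(im,*cr(502,155),z=.042)
print('far',f,'near',n,'piv',p,'mid',(f+n)/2)
b=[world(im,*cr(*c),z=.03) for c in[(450,56),(560,75),(537,262),(423,242)]]; bc=sum(b)/4; print('boxc',bc,np.round(b,3).tolist())
ax=(b[0]+b[1]-b[2]-b[3])/2; print('len',np.linalg.norm(ax)); ax/=np.linalg.norm(ax); print('ax',ax,np.degrees(np.arctan2(ax[1],ax[0])))
t=bc+ax*.031; t2=np.array([p[0],p[1],0])+ax*.031; print('target',t,t2)
c2=lambda x,y:(185+x/4,130+y/4)
for k,c in dict(y=(134,199),g=(249,193),b=(134,310),r=(251,305)).items(): print(k,np.round(world(im,*c2(*c),z=.076),4))
print('stub',world(im,*c2(233,97),z=.086)); print('ext top',world(im,156,198,z=.15),'foot',world(im,175,206,z=0.02))
print('cap',world(im,*cr(640,190),z=.05),'drv',world(im,*cr(491,318),z=.076))
s=manip.get_state(); w,x,y,z=s['ee_rot']; r=R.from_quat([x,y,z,w]); print(np.round(r.as_matrix(),3)); rows([t[0],t[1],.09])
E
```

```text
far [ 0.49832578 -0.3678698   0.0545    ] near [ 0.42216082 -0.35492897  0.041     ] piv [ 0.45992592 -0.36127679  0.042     ] mid [ 0.4602433  -0.36139938  0.04775   ]
boxc [ 0.45961862 -0.35931193  0.03      ] [[0.524, -0.336, 0.03], [0.512, -0.406, 0.03], [0.395, -0.383, 0.03], [0.408, -0.313, 0.03]]
len 0.11836514751404603
ax [ 0.98106348 -0.19368645  0.        ] -11.167999712916224
target [ 0.49003158 -0.36531621  0.03      ] [ 0.49033888 -0.36728107  0.        ]
y [0.6126 0.1711 0.076 ]
g [0.6163 0.1004 0.076 ]
b [0.5432 0.167  0.076 ]
r [0.5464 0.0963 0.076 ]
stub [0.67463931 0.11103492 0.086     ]
ext top [0.54924007 0.29089369 0.15      ] foot [0.55857777 0.29580404 0.02      ]
cap [ 0.43716504 -0.44322757  0.05      ] drv [ 0.36154273 -0.33817354  0.076     ]
[[-0.001  0.428 -0.904]
 [ 0.002 -0.904 -0.428]
 [-1.    -0.002 -0.   ]]
pos [ 0.2462 -0.5191  0.2031] delta cm [ 11.32  -3.42 -28.62]
```

```bash
python3 -m creep '{"delta_pos":[[0,-0.2,-2],[0,-0.6,-5.5],[0,-1.1,-9.5],[0,-1.6,-13.5],[0,-2.1,-17.5],[0,-2.6,-21.5],[0,-3,-25],[0,-3.3,-27.5],[0,-3.4,-28.6],[0,-3.4,-28.6]],"dr":[[0.05,0,0],[0.13,0,0],[0.22,0,0],[0.31,0,0],[0.4,0,0],[0.48,0,0],[0.56,0,0],[0.62,0,0],[0.637,0,0],[0.637,0,0]]}' -1 30
python3 - <<'E'
from h import *
im=grab('wrist'); cv2.imwrite('pics/w1.png',im['pixels'])
rows([.490,-.366,.07]); s=manip.get_state(); print(s['ee_rot'],s['width'],s['contact_force'])
E
```

```text
clock: 1.1
position: [0.4914, -0.365, 0.2032]
ee_rot: [0.068, -0.704, 0.067, 0.704]
contact_force: [-0.1, 0.5, 0.7]
width: -0.0003
pos [ 0.4903 -0.3658  0.2033] delta cm [1.333e+01 3.000e-02 1.000e-02]
[ 0.06796678 -0.70340359  0.06774504  0.70428298] -5.6196296582317985e-05 [-0.04320059 -0.78683967  0.20440308]
```

View pics/w1.png

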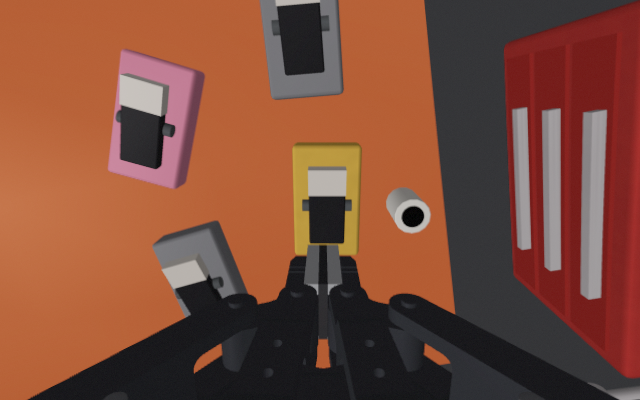

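The wrist view shows the jaws aligned with the yellow box. The paddle's white end spans about (308–347, 168–195) and the pivot is at row 205. I'll cross-check with this camera's calibration while descending to just above it.

```bash
python3 - <<'E'
from h import *
im=load('wrist'); f=world(im,327.5,168,z=.0545); p=world(im,327.5,205,z=.042); n=world(im,326.5,243,z=.041); print(f,p,n)
E
python3 -m creep '{"delta_pos":[[2,0,0],[5,0,0],[8.5,0,0],[11.5,0,0],[13.3,0,0],[13.3,0,0]],"dr":[[0,0,0],[0,0,0],[0,0,0],[0,0,0],[0,0,0],[0,0,0]]}'
```

```text
[ 0.50107784 -0.37271971  0.0545    ] [ 0.46170289 -0.36542667  0.042     ] [ 0.42099127 -0.35666926  0.041     ]
clock: 1.75
position: [0.4872, -0.3653, 0.0678]
ee_rot: [0.07, -0.702, 0.068, 0.706]
contact_force: [-0.6, 1.1, 0.4]
width: -0.0001
```

```bash
python3 -m creep '{"delta_pos":[[0.3,0.2,-0.3],[0.8,0.2,-0.3],[1.3,0.2,-0.3],[1.7,0.2,-0.3],[2.0,0.2,-0.3],[2.2,0.2,-0.3],[2.3,0.2,-0.3],[2.3,0.2,-0.3]],"dr":[[0,0,0],[0,0,0],[0,0,0],[0,0,0],[0,0,0],[0,0,0],[0,0,0],[0,0,0]]}'
```

```text
clock: 2.55
position: [0.4928, -0.3688, 0.0478]
ee_rot: [0.068, -0.704, 0.069, 0.704]
contact_force: [0.3, -0.0, -0.1]
width: 0.0003
```

```bash
python3 -m creep '{"delta_pos":[[0.1,0,0],[0.2,0,0],[0.3,0,0],[0.4,0,0],[0.4,0,0]],"dr":[[0,0,0],[0,0,0],[0,0,0],[0,0,0],[0,0,0]]}'
```

```text
clock: 3.05
position: [0.4927, -0.3688, 0.0437]
ee_rot: [0.069, -0.704, 0.069, 0.704]
contact_force: [-0.5, -0.2, -0.2]
width: 0.0002
```

```bash
python3 -m creep '{"delta_pos":[[0.1,0,0],[0.2,0,0],[0.3,0,0],[0.3,0,0]],"dr":[[0,0,0],[0,0,0],[0,0,0],[0,0,0]]}'
python3 - <<'E'
from h import *
im=grab('wrist'); p=im['pixels'][100:360,200:460]; cv2.imwrite('pics/w2.png',cv2.resize(p,None,fx=2,fy=2))
print(manip.get_state()['contact_force'])
E
```

```text
clock: 3.45
position: [0.4927, -0.3688, 0.0407]
ee_rot: [0.069, -0.704, 0.068, 0.704]
contact_force: [-1.3, 0.4, -0.3]
width: -0.0001
[-0.83736338  0.08116003 -0.35232027]
```

View pics/w2.png

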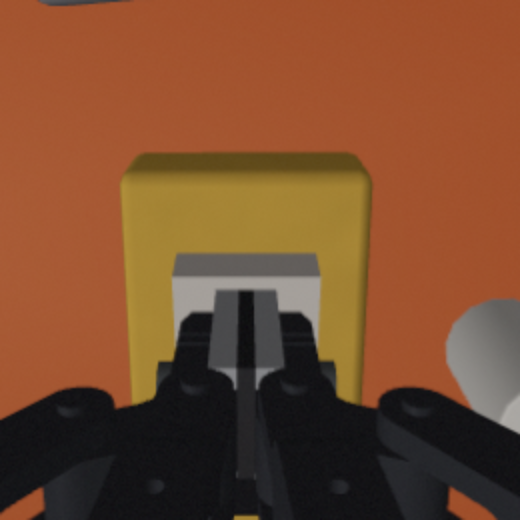

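The fingertips sit on the white end, centred, at about (247,330) in the crop. There is no stop force yet, so I'll press further in small steps.

```bash
python3 -m creep '{"delta_pos":[[0.1,0,0],[0.2,0,0],[0.2,0,0]],"dr":[[0,0,0],[0,0,0],[0,0,0]]}'; python3 -m creep '{"delta_pos":[[0.1,0,0],[0.2,0,0],[0.2,0,0]],"dr":[[0,0,0],[0,0,0],[0,0,0]]}'
```

```text
clock: 3.8
position: [0.4927, -0.3688, 0.0387]
ee_rot: [0.069, -0.704, 0.069, 0.704]
contact_force: [-0.4, -0.1, 0.1]
width: -0.0
clock: 4.1
position: [0.4927, -0.3688, 0.0367]
ee_rot: [0.069, -0.704, 0.069, 0.704]
contact_force: [-0.6, -0.0, -0.3]
width: 0.0002
```

```bash
python3 - <<'E'
from h import *
im=grab('wrist'); cv2.imwrite('pics/w3.png',cv2.resize(im['pixels'][100:360,200:460],None,fx=2,fy=2))
s=manip.get_state(); P=np.array(s['position'])
K=np.array(im['intrinsics']); 
Rm=cv2.Rodrigues(np.array(im['rvec'],float))[0]; c=Rm@P+np.array(im['tvec']).ravel(); q=c[:2]/c[2]; q=q*(1+im['k1']*(q@q)); print('TCP px',K[0,0]*q[0]+K[0,2],K[1,1]*q[1]+K[1,2],'depth',c[2])
print('cam',-Rm.T@np.array(im['tvec']).ravel())
for u in(292,323,352):
  print(u,[(v,np.round(world(im,u,v),3).tolist()) for v in range(170,270,6)])
sc=grab('scene'); cv2.imwrite('pics/s3.png',cv2.resize(sc['pixels'][215:315,160:280],None,fx=5,fy=5,interpolation=cv2.INTER_CUBIC))
E
```

```text
TCP px 320.19332791202436 241.14588593688384 depth 0.18338140549750018
cam [ 0.56306116 -0.38391467  0.20686245]
292 [(170, [0.527, -0.358, 0.001]), (176, [0.523, -0.357, 0.001]), (182, [0.523, -0.359, 0.019]), (188, [0.522, -0.359, 0.028]), (194, [0.519, -0.359, 0.029]), (200, [0.516, -0.358, 0.03]), (206, [0.513, -0.357, 0.031]), (212, [0.509, -0.357, 0.03]), (218, [0.506, -0.356, 0.031]), (224, [0.503, -0.355, 0.031]), (230, [0.504, -0.357, 0.043]), (236, [0.503, -0.357, 0.048]), (242, [0.502, -0.357, 0.053]), (248, [0.499, -0.356, 0.054]), (254, [0.496, -0.356, 0.053]), (260, [0.503, -0.359, 0.076]), (266, [0.503, -0.359, 0.081])]
323 [(170, [0.523, -0.376, 0.001]), (176, [0.519, -0.376, 0.0]), (182, [0.52, -0.376, 0.018]), (188, [0.519, -0.375, 0.027]), (194, [0.516, -0.375, 0.029]), (200, [0.513, -0.374, 0.03]), (206, [0.51, -0.374, 0.03]), (212, [0.507, -0.373, 0.031]), (218, [0.503, -0.372, 0.03]), (224, [0.499, -0.372, 0.029]), (230, [0.5, -0.372, 0.042]), (236, [0.5, -0.372, 0.048]), (242, [0.499, -0.372, 0.054]), (248, [0.504, -0.373, 0.072]), (254, [0.504, -0.373, 0.078]), (260, [0.504, -0.372, 0.083]), (266, [0.504, -0.373, 0.089])]
352 [(170, [0.52, -0.394, 0.001]), (176, [0.516, -0.393, 0.001]), (182, [0.516, -0.392, 0.017]), (188, [0.516, -0.391, 0.027]), (194, [0.513, -0.39, 0.029]), (200, [0.51, -0.389, 0.03]), (206, [0.507, -0.389, 0.03]), (212, [0.503, -0.388, 0.03]), (218, [0.5, -0.388, 0.03]), (224, [0.497, -0.387, 0.03]), (230, [0.498, -0.386, 0.042]), (236, [0.497, -0.386, 0.048]), (242, [0.496, -0.385, 0.052]), (248, [0.493, -0.385, 0.052]), (254, [0.49, -0.384, 0.053]), (260, [0.498, -0.384, 0.076]), (266, [0.498, -0.383, 0.081])]
```

View pics/w3.png

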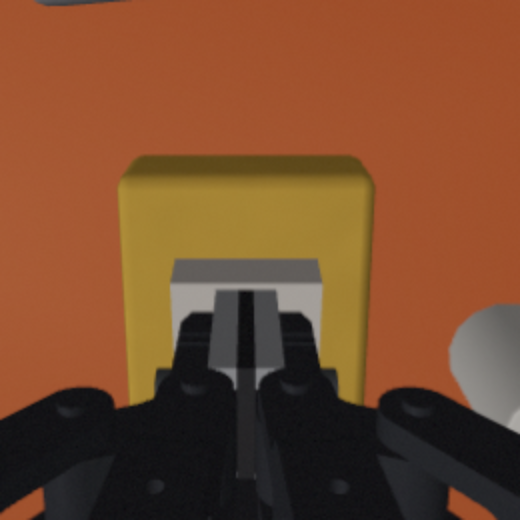

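View pics/s3.png

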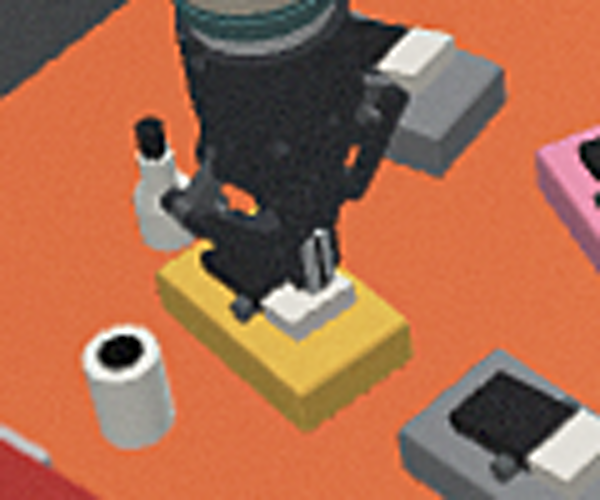

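The paddle top still reads z≈0.053, so the rocker hasn't moved, yet the TCP reports 0.0367 with no force. The fingertip's visible front face ends near z≈0.07. I need to find the real tip height before going further.

```bash
python3 - <<'E'
from h import *
im=load('scene')
for u in(222,223,224,225):
  print(u,[(v,np.round(world(im,u,v),3).tolist()) for v in range(258,284,2)])
w=load('wrist')
for u in (312,332): print(u,[(v,np.round(world(w,u,v),3).tolist()) for v in range(240,290,4)])
s=manip.get_state(); print(s['qpos'],s['position'])
E
```

```text
222 [(258, [0.502, -0.369, 0.113]), (260, [0.502, -0.37, 0.107]), (262, [0.502, -0.371, 0.101]), (264, [0.503, -0.373, 0.097]), (266, [0.504, -0.375, 0.093]), (268, [0.504, -0.376, 0.087]), (270, [0.503, -0.376, 0.079]), (272, [0.504, -0.378, 0.074]), (274, [0.492, -0.369, 0.052]), (276, [0.495, -0.373, 0.051]), (278, [0.5, -0.378, 0.051]), (280, [0.501, -0.38, 0.046]), (282, [0.496, -0.377, 0.034])]
223 [(258, [0.506, -0.369, 0.115]), (260, [0.503, -0.367, 0.105]), (262, [0.505, -0.37, 0.102]), (264, [0.505, -0.372, 0.097]), (266, [0.504, -0.372, 0.09]), (268, [0.505, -0.373, 0.085]), (270, [0.504, -0.374, 0.078]), (272, [0.505, -0.376, 0.074]), (274, [0.493, -0.366, 0.05]), (276, [0.498, -0.372, 0.052]), (278, [0.5, -0.375, 0.048]), (280, [0.502, -0.378, 0.045]), (282, [0.498, -0.376, 0.033])]
224 [(258, [0.506, -0.366, 0.113]), (260, [0.506, -0.367, 0.107]), (262, [0.507, -0.369, 0.102]), (264, [0.507, -0.37, 0.096]), (266, [0.508, -0.372, 0.092]), (268, [0.506, -0.371, 0.084]), (270, [0.505, -0.372, 0.076]), (272, [0.504, -0.372, 0.069]), (274, [0.498, -0.367, 0.054]), (276, [0.5
[... 759 characters left out ...]
9]), (272, [0.505, -0.369, 0.094]), (276, [0.505, -0.369, 0.096]), (280, [0.505, -0.369, 0.099]), (284, [0.505, -0.369, 0.102]), (288, [0.506, -0.369, 0.107])]
332 [(240, [0.499, -0.376, 0.053]), (244, [0.503, -0.376, 0.067]), (248, [0.504, -0.376, 0.073]), (252, [0.503, -0.376, 0.076]), (256, [0.503, -0.376, 0.08]), (260, [0.504, -0.376, 0.084]), (264, [0.503, -0.376, 0.087]), (268, [0.503, -0.376, 0.09]), (272, [0.503, -0.376, 0.093]), (276, [0.504, -0.376, 0.097]), (280, [0.504, -0.376, 0.1]), (284, [0.504, -0.376, 0.102]), (288, [0.504, -0.376, 0.106])]
[-7.55544593e-01  4.66501658e-01  1.65077008e+00 -5.40262569e-05
  1.02431676e+00  1.00949382e+00] [ 0.49275768 -0.368863    0.03687444]
```

Both cameras put the real fingertip at z≈0.066, about 29 mm above the reported TCP; sideways it agrees. From here I'll go by camera and force rather than the reported z.

```bash
python3 -m creep '{"delta_pos":[[0.2,0,0],[0.5,0,0],[0.8,0,0],[1.0,0,0],[1.0,0,0]],"dr":[[0,0,0],[0,0,0],[0,0,0],[0,0,0],[0,0,0]]}'; python3 -m creep '{"delta_pos":[[0.1,0,0],[0.2,0,0],[0.3,0,0],[0.4,0,0]],"dr":[[0,0,0],[0,0,0],[0,0,0],[0,0,0]]}';python3 -m creep '{"delta_pos":[[0.1,0,0],[0.2,0,0],[0.3,0,0]],"dr":[[0,0,0],[0,0,0],[0,0,0]]}'
```

```text
clock: 4.7
position: [0.4925, -0.3686, 0.0264]
ee_rot: [0.069, -0.704, 0.068, 0.704]
contact_force: [0.3, 0.3, -0.3]
width: 0.0003
clock: 5.1
position: [0.4934, -0.3691, 0.0233]
ee_rot: [-0.068, 0.704, -0.069, -0.703]
contact_force: [1.0, 0.2, 1.8]
width: -0.0
clock: 5.4
position: [0.4934, -0.3693, 0.0202]
ee_rot: [-0.068, 0.704, -0.069, -0.703]
contact_force: [1.8, 0.6, 2.4]
width: 0.0003
```

Contact came at reported z≈0.024, about 29 mm above the true-tip reading, and the rocker is now moving at about 2 N. I'll keep pressing to the stop.

```bash
python3 -m creep '{"delta_pos":[[0.1,0,0],[0.2,0,0],[0.3,0,0]],"dr":[[0,0,0],[0,0,0],[0,0,0]]}'; python3 -m creep '{"delta_pos":[[0.1,0,0],[0.2,0,0]],"dr":[[0,0,0],[0,0,0]]}'
```

```text
clock: 5.7
position: [0.4933, -0.3693, 0.0171]
ee_rot: [-0.068, 0.704, -0.069, -0.703]
contact_force: [2.2, -0.0, 2.3]
width: -0.0003
clock: 5.9
position: [0.4933, -0.3693, 0.0158]
ee_rot: [-0.068, 0.704, -0.069, -0.703]
contact_force: [0.8, 0.0, 11.9]
width: -0.0001
```

It hit a hard stop at a true z of about 0.045, as expected for full on. I'll press a touch more, lift, and verify.

```bash
python3 -m creep '{"delta_pos":[[0.1,0,0],[0.1,0,0]],"dr":[[0,0,0],[0,0,0]]}'; python3 -m creep '{"delta_pos":[[-1,0,0],[-4,0,0],[-8,0,0],[-12,0,0],[-15,0,0],[-17,0,0],[-17,0,0],[-17,0,0]],"dr":[[0,0,0],[0,0,0],[0,0,0],[0,0,0],[0,0,0],[0,0,0],[0,0,0],[0,0,0]]}'
python3 - <<'E'
from h import *
w=grab('wrist'); cv2.imwrite('pics/w4.png',w['pixels'][120:320,200:460])
ax=np.array([.98,-.19,0])
# sample height along paddle
h=[(round(float((q-[.461,-.364,0])@ax),3),round(float(q[2]),3)) for v in range(150,250,4) for q in[world(w,337,v)]]
print(h)
# angle to console axes and moves: console yaw from keys
s=manip.get_state(); print(s['contact_force'],s['ee_rot'])
rows([.613,.1705,s['position'][2]]); rows([.6168,.101,s['position'][2]])
E
```

```text
clock: 6.1
position: [0.4933, -0.3693, 0.0157]
ee_rot: [-0.068, 0.704, -0.069, -0.703]
contact_force: [0.8, 1.1, 11.4]
width: 0.0002
clock: 6.9
position: [0.4916, -0.3682, 0.1828]
ee_rot: [0.069, -0.703, 0.068, 0.705]
contact_force: [-0.6, 1.0, -0.4]
width: 0.0001
[(0.058, 0.029), (0.054, 0.031), (0.05, 0.031), (0.046, 0.03), (0.043, 0.03), (0.04, 0.038), (0.037, 0.042), (0.033, 0.041), (0.03, 0.043), (0.027, 0.044), (0.023, 0.045), (0.019, 0.046), (0.016, 0.046), (0.012, 0.047), (0.008, 0.047), (0.005, 0.048), (0.001, 0.047), (-0.003, 0.048), (-0.007, 0.05), (-0.01, 0.052), (-0.014, 0.05), (-0.018, 0.052), (-0.022, 0.051), (-0.025, 0.053), (0.042, 0.215)]
[ 0.51113928  0.06865492 -0.61228692] [ 0.06937622 -0.70251371  0.06781147  0.70502698]
pos [ 0.4914 -0.3679  0.182 ] delta cm [  0.1  -55.18  -1.54]
pos [ 0.4914 -0.3679  0.182 ] delta cm [  0.08 -48.43  -3.25]
```

View pics/w4.png

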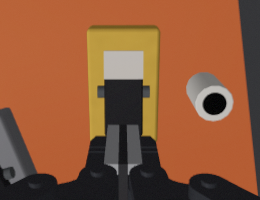

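The rocker is fully on: the white end's top is at 43 mm, 30 mm out from the pivot, and the black end has risen to 53 mm. Next I'll travel over to the yellow key.

```bash
python3 -m creep '{"delta_pos":[[0,-2,-0.1],[0,-6,-0.2],[0,-10.5,-0.3],[0,-15,-0.4],[0,-19.5,-0.5],[0,-24,-0.7],[0,-28.5,-0.8],[0,-33,-0.9],[0,-37.5,-1],[0,-42,-1.2]],"dr":[[0,0,0],[-0.02,0,0],[-0.05,0,0],[-0.08,0,0],[-0.11,0,0],[-0.14,0,0],[-0.17,0,0],[-0.2,0,0],[-0.23,0,0],[-0.25,0,0]]}'
python3 - <<'E'
from h import *
s=manip.get_state(); print(s['qpos'],s['ee_rot'],s['qd'])
rows([.613,.1705,s['position'][2]])
E
```

```text
clock: 7.95
position: [0.5839, 0.0441, 0.1823]
ee_rot: [-0.02, -0.705, -0.021, 0.708]
contact_force: [1.8, -0.2, 0.3]
width: 0.0002
[-4.37020447e-02  3.06394614e-01  1.51515419e+00  4.15658257e-04
  1.32381170e+00  1.46963037e+00] [-0.02003908 -0.70549637 -0.02051601  0.70813304] [ 0.76807865  0.18964607 -0.27828009 -0.00359303  0.07663612  0.56922783]
pos [0.5839 0.0441 0.1823] delta cm [ -0.   -12.45  -3.63]
```

```bash
python3 -m creep '{"delta_pos":[[0,-4,-1.2],[0,-8,-2.3],[0,-11,-3.2],[0,-12.3,-3.6],[0,-12.3,-3.6],[0,-12.3,-3.6],[0,-12.3,-3.6]],"dr":[[0,0,0],[0,0,0],[0,0,0],[0,0,0],[0,0,0],[0,0,0],[0,0,0]]}'
python3 - <<'E'
from h import *
w=grab('wrist'); cv2.imwrite('pics/w5.png',w['pixels'])
t=grab('top'); s=manip.get_state(); print(s['qpos'],s['ee_rot'],s['qd'])
rows([.613,.1705,s['position'][2]])
p=w['pixels']; hsv=cv2.cvtColor(p,cv2.COLOR_BGR2HSV).astype(int)
for n,lo,hi in(('yellow',20,35),('green',50,80),('blue',100,125),('red',172,181)):
    m=((hsv[...,0]>=lo)&(hsv[...,0]<=hi)&(hsv[...,1]>110)&(hsv[...,2]>60)).astype(np.uint8)
    c,l,st,ce=cv2.connectedComponentsWithStats(m)
    for i in np.argsort(-st[1:,4])[:2]+1: print(n,st[i],ce[i],np.round(world(w,*ce[i],z=.076),4))
E
```

```text
clock: 8.65
position: [0.6141, 0.1642, 0.1836]
ee_rot: [-0.02, -0.706, -0.019, 0.707]
contact_force: [-0.1, 0.3, 0.7]
width: -0.0001
[ 1.52070376e-01  3.78674688e-01  1.40001067e+00 -5.17858846e-04
  1.36319293e+00  1.66912639e+00] [-0.0192259  -0.70677266 -0.01884517  0.70692831] [ 0.00101271 -0.0010066  -0.00642069  0.00334606 -0.00035474  0.00136222]
pos [0.6145 0.1642 0.184 ] delta cm [-0.   -0.64  0.11]
yellow [ 297  170   34   35 1175] [313.45787234 187.04340426] [0.6162 0.1703 0.076 ]
green [ 376  167   42   41 1321] [396.21953066 187.11506435] [0.6199 0.1018 0.076 ]
blue [298 245  10  12  99] [302.53535354 250.51515152] [0.5586 0.1771 0.076 ]
red [404 245   1   1   1] [404. 245.] [0.5686 0.0892 0.076 ]
red [375 249   1   1   1] [375. 249.] [0.5635 0.114  0.076 ]
```

View pics/w5.png

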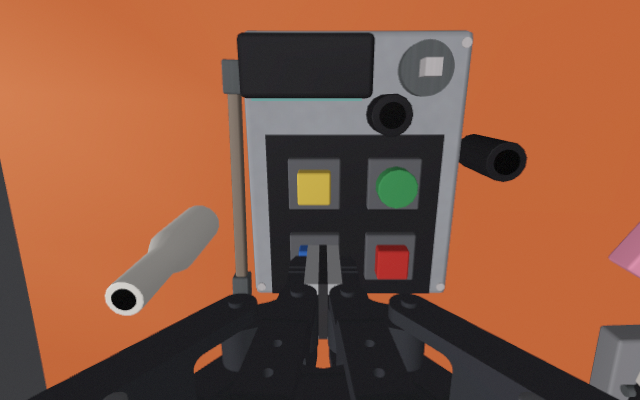

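The wrist view shows yellow at (313,187), green at (397,187), red at (391,262), blue partly hidden behind the fingers, and the stub socket at (390,115). The two cameras agree on yellow within 3 mm, at (0.6145, 0.1705). I'll descend to just above it.

```bash
python3 -m creep '{"delta_pos":[[2,-0.6,0],[5,-0.6,0],[8.5,-0.6,0],[11.5,-0.6,0],[12.8,-0.6,0],[12.8,-0.6,0],[12.8,-0.6,0]],"dr":[[0,0,0],[0,0,0],[0,0,0],[0,0,0],[0,0,0],[0,0,0],[0,0,0]]}'
python3 - <<'E'
from h import *
w=grab('wrist'); cv2.imwrite('pics/w6.png',cv2.resize(w['pixels'][140:320,200:460],None,fx=2,fy=2))
for u in(309,323,336): print(u,[(v,np.round(world(w,u,v),3).tolist()) for v in range(214,262,4)])
E
```

```text
clock: 9.45
position: [0.6154, 0.1714, 0.057]
ee_rot: [0.019, 0.708, 0.02, -0.706]
contact_force: [0.3, 1.0, 0.8]
width: -0.0002
309 [(214, [0.631, 0.178, 0.06]), (218, [0.629, 0.178, 0.06]), (222, [0.628, 0.177, 0.064]), (226, [0.628, 0.177, 0.069]), (230, [0.628, 0.177, 0.075]), (234, [0.627, 0.177, 0.078]), (238, [0.624, 0.177, 0.076]), (242, [0.622, 0.177, 0.076]), (246, [0.627, 0.176, 0.09]), (250, [0.627, 0.176, 0.095]), (254, [0.627, 0.176, 0.099]), (258, [0.626, 0.176, 0.102])]
323 [(214, [0.631, 0.171, 0.059]), (218, [0.63, 0.171, 0.061]), (222, [0.629, 0.17, 0.065]), (226, [0.629, 0.17, 0.07]), (230, [0.628, 0.17, 0.075]), (234, [0.627, 0.17, 0.076]), (238, [0.625, 0.17, 0.076]), (242, [0.623, 0.17, 0.076]), (246, [0.627, 0.17, 0.091]), (250, [0.627, 0.17, 0.094]), (254, [0.627, 0.17, 0.099]), (258, [0.627, 0.17, 0.102])]
336 [(214, [0.632, 0.164, 0.06]), (218, [0.629, 0.164, 0.059]), (222, [0.629, 0.164, 0.066]), (226, [0.629, 0.164, 0.07]), (230, [0.629, 0.164, 0.075]), (234, [0.627, 0.164, 0.076]), (238, [0.625, 0.164, 0.076]), (242, [0.623, 0.164, 0.076]), (246, [0.627, 0.165, 0.09]), (250, [0.627, 0.165, 0.095]), (254, [0.628, 0.165, 0.099]), (258, [0.627, 0.165, 0.102])]
```

View pics/w6.png

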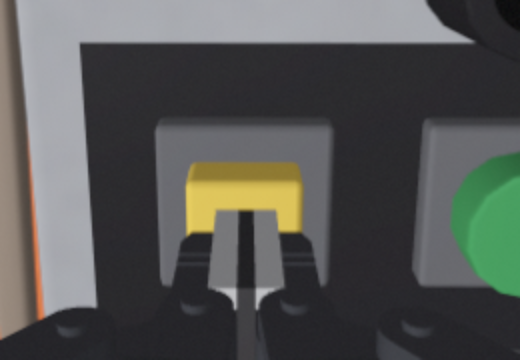

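The fingertips are centred above the yellow key, with the tip about 11 mm above it and the neighbouring keys clear. I'll push down.

```bash
python3 -m creep '{"delta_pos":[[0.4,0,0],[0.8,0,0],[1.1,0,0],[1.3,0,0],[1.5,0,0],[1.7,0,0]],"dr":[[0,0,0],[0,0,0],[0,0,0],[0,0,0],[0,0,0],[0,0,0]]}'; python3 -m creep '{"delta_pos":[[0.1,0,0],[0.2,0,0],[0.2,0,0]],"dr":[[0,0,0],[0,0,0],[0,0,0]]}'
```

```text
clock: 10.1
position: [0.6153, 0.1719, 0.0405]
ee_rot: [0.02, 0.708, 0.02, -0.706]
contact_force: [-2.8, 0.2, 19.8]
width: 0.0002
clock: 10.4
position: [0.6153, 0.1719, 0.0405]
ee_rot: [0.02, 0.708, 0.02, -0.706]
contact_force: [-3.8, -0.8, 17.9]
width: 0.0001
```

There is a firm stop at about 18–20 N. I'll lift and verify the key depth, then move over to green.

```bash
python3 -m creep '{"delta_pos":[[-1,0,0],[-4,0,0],[-8,0,0],[-11,0,0],[-12,0,0],[-12,0,0],[-12,0,0]],"dr":[[0,0,0],[0,0,0],[0,0,0],[0,0,0],[0,0,0],[0,0,0],[0,0,0]]}'
python3 - <<'E'
from h import *
w=grab('wrist'); cv2.imwrite('pics/w7.png',w['pixels'][100:300,200:480])
def z(u,v): return round(float(np.median([world(w,u+i,v+j)[2] for i in range(-5,6) for j in range(-5,6)])),4)
p=w['pixels']; hsv=cv2.cvtColor(p,cv2.COLOR_BGR2HSV).astype(int)
for n,lo,hi in(('yellow',20,35),('green',50,80),('red',172,181)):
    m=((hsv[...,0]>=lo)&(hsv[...,0]<=hi)&(hsv[...,1]>110)&(hsv[...,2]>60)).astype(np.uint8)
    c,l,st,ce=cv2.connectedComponentsWithStats(m); i=np.argmax(st[1:,4])+1
    print(n,st[i],ce[i],'z',z(*map(int,ce[i])),np.round(world(w,*ce[i],z=.076),4))
s=manip.get_state(); rows([.6175,.1015,s['position'][2]]); print(s['contact_force'])
E
```

```text
clock: 11.1
position: [0.6131, 0.1715, 0.155]
ee_rot: [-0.02, -0.706, -0.02, 0.708]
contact_force: [-0.4, 0.6, -0.7]
width: -0.0
yellow [ 305  176   36   36 1286] [322.47278383 193.44790047] z 0.068 [0.6176 0.1704 0.076 ]
green [ 391  173   47   46 1640] [413.67621951 195.31707317] z 0.0762 [0.62   0.1022 0.076 ]
red [426 272   1   3   3] [426. 273.] z 0.0737 [0.5565 0.0841 0.076 ]
pos [0.6128 0.1715 0.1545] delta cm [ 0.    7.01 -0.08]
[-0.47489497  0.28739135  0.31663572]
```

View pics/w7.png

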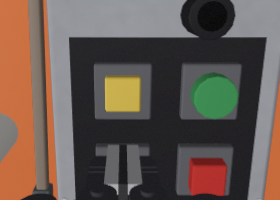

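The yellow key top is now at 68.0 mm, so it is fully in (8 mm), and green is still up at 76.2 mm. Now over to green and down to just above it.

```bash
python3 -m creep '{"delta_pos":[[0,2,0],[0,5,0],[0,7,-0.2],[1,7,-0.2],[4,7,-0.2],[7,7,-0.2],[9,7,-0.2],[9.9,7,-0.2],[9.9,7,-0.2],[9.9,7,-0.2]],"dr":[[0,0,0],[0,0,0],[0,0,0],[0,0,0],[0,0,0],[0,0,0],[0,0,0],[0,0,0],[0,0,0],[0,0,0]]}'
python3 - <<'E'
from h import *
w=grab('wrist'); cv2.imwrite('pics/w8.png',cv2.resize(w['pixels'][140:320,200:460],None,fx=2,fy=2))
print([(v,np.round(world(w,323,v),3).tolist()) for v in range(214,262,4)]); print(manip.get_state()['contact_force'])
E
```

```text
clock: 12.15
position: [0.6205, 0.1024, 0.0579]
ee_rot: [0.02, 0.707, 0.02, -0.707]
contact_force: [0.0, 0.3, 0.6]
width: 0.0001
[(214, [0.636, 0.102, 0.06]), (218, [0.635, 0.102, 0.064]), (222, [0.635, 0.102, 0.07]), (226, [0.635, 0.102, 0.074]), (230, [0.634, 0.101, 0.076]), (234, [0.632, 0.101, 0.076]), (238, [0.63, 0.101, 0.077]), (242, [0.627, 0.101, 0.076]), (246, [0.632, 0.101, 0.091]), (250, [0.632, 0.101, 0.096]), (254, [0.633, 0.101, 0.1]), (258, [0.632, 0.101, 0.103])]
[0.72401012 0.51424134 0.54885292]
```

View pics/w8.png

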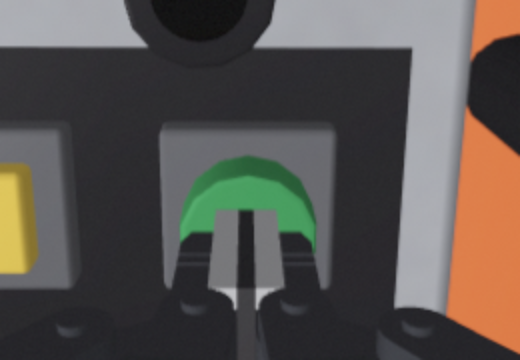

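The tip is centred sideways over the green button and about 3 mm too far in x. I'll correct that and press to the stop.

```bash
python3 -m creep '{"delta_pos":[[0.3,0,0.2],[0.8,0,0.2],[1.1,0,0.2],[1.3,0,0.2],[1.5,0,0.2],[1.7,0,0.2],[1.8,0,0.2],[1.8,0,0.2]],"dr":[[0,0,0],[0,0,0],[0,0,0],[0,0,0],[0,0,0],[0,0,0],[0,0,0],[0,0,0]]}'
```

```text
clock: 13.0
position: [0.6184, 0.1019, 0.0406]
ee_rot: [0.02, 0.707, 0.02, -0.707]
contact_force: [-2.9, -0.4, 7.2]
width: 0.0002
```

```bash
python3 -m creep '{"delta_pos":[[0.1,0,0],[0.2,0,0],[0.2,0,0],[0.2,0,0]],"dr":[[0,0,0],[0,0,0],[0,0,0],[0,0,0]]}'
python3 -m creep '{"delta_pos":[[0,0,0],[0,0,0],[0,0,0],[0,0,0],[0,0,0]],"dr":[[0,0,0],[0,0,0],[0,0,0],[0,0,0],[0,0,0]]}'
python3 - <<'E'
from h import *
w=grab('wrist'); p=w['pixels']; hsv=cv2.cvtColor(p,cv2.COLOR_BGR2HSV).astype(int)
m=((hsv[...,0]>=50)&(hsv[...,0]<=80)&(hsv[...,1]>110)&(hsv[...,2]>60))
print([(v,np.round(world(w,323,v),3).tolist()) for v in range(218,256,3)])
zs=np.array([world(w,u,v)[2] for v,u in zip(*np.nonzero(m))]); print('green z 90pct',np.percentile(zs,[50,80,95]))
t=grab('top'); 
for n,u,v in(('blue',219,207),('red',247,206),('yellow',219,179)): print(n,np.round(np.median([world(t,u+i,v+j)[2] for i in(-2,-1,0,1,2) for j in(-2,-1,0,1,2)]),4))
a=load('scene'); b=grab('scene'); d=cv2.absdiff(a['pixels'],b['pixels']).max(2); 
cv2.imwrite('pics/s9.png',cv2.resize(b['pixels'][100:320,130:460],None,fx=2,fy=2))
print(manip.get_state()['contact_force'],manip.get_state()['position'])
E
```

```text
clock: 13.4
position: [0.6185, 0.1019, 0.0405]
ee_rot: [0.02, 0.707, 0.02, -0.706]
contact_force: [-4.9, -0.1, 15.0]
width: 0.0
clock: 13.9
position: [0.6185, 0.1019, 0.0405]
ee_rot: [0.02, 0.707, 0.02, -0.706]
contact_force: [-4.9, 0.7, 15.9]
width: 0.0002
[(218, [0.638, 0.101, 0.06]), (221, [0.637, 0.101, 0.06]), (224, [0.636, 0.101, 0.062]), (227, [0.635, 0.101, 0.065]), (230, [0.635, 0.101, 0.067]), (233, [0.633, 0.101, 0.067]), (236, [0.632, 0.101, 0.068]), (239, [0.63, 0.101, 0.067]), (242, [0.629, 0.101, 0.068]), (245, [0.63, 0.101, 0.073]), (248, [0.63, 0.101, 0.076]), (251, [0.63, 0.101, 0.079]), (254, [0.63, 0.101, 0.082])]
green z 90pct [0.06757765 0.06824365 0.06900567]
blue 0.5598
red 0.074
yellow 0.5609
[-4.64636292  0.08478491 15.3957997 ] [0.61846534 0.10189828 0.04047897]
```

Green is at 68 mm, fully down, with a steady 15 N on it. The picture limit is reached, so I'll check the loose objects and the other keys numerically before handing in.

```bash
python3 - <<'E'
from h import *
b=load('scene'); a=cv2.imread('pics/scene0.png')
d=cv2.GaussianBlur(cv2.absdiff(a,b['pixels']),(3,3),0).max(2)
for n,(x0,y0,x1,y1) in dict(driver=(183,235,203,268),white_socket=(174,277,197,307),impact=(347,199,364,229),stub=(377,181,391,200),ext=(366,122,383,168),short_bar=(308,286,372,304),blue=(344,160,360,174),red=(334,173,350,187),rocker=(195,260,240,296)).items():
    print(n,d[y0:y1,x0:x1].mean().round(1),(d[y0:y1,x0:x1]>40).mean().round(3))
for n,u,v in(('blue',352,166),('red',342,178)): print(n,np.round([np.median([world(b,u+i,v+j)[k] for i in(-1,0,1) for j in(-1,0,1)]) for k in range(3)],3))
print(manip.get_state()['contact_force'])
E
```

```text
driver 7.5 0.033
white_socket 3.5 0.0
impact 5.3 0.0
stub 5.2 0.0
ext 80.5 0.744
short_bar 3.4 0.0
blue 25.7 0.241
red 4.4 0.0
rocker 19.1 0.169
blue [0.548 0.161 0.077]
red [0.554 0.091 0.077]
[-4.64636292  0.08478491 15.3957997 ]
```

The extension's patch in the scene view lies behind the gripper, so I'll check it from the top view, along with the long bar.

```bash
python3 - <<'E'
from h import *
b=load('top'); a=cv2.imread('pics/top0.png'); d=cv2.GaussianBlur(cv2.absdiff(a,b['pixels']),(3,3),0).max(2)
for n,(x0,y0,x1,y1) in dict(ext=(146,188,188,218),long_bar=(188,148,199,244),driver=(418,277,438,292),impact=(276,160,292,182)).items():
    print(n,d[y0:y1,x0:x1].mean().round(1),(d[y0:y1,x0:x1]>40).mean().round(3))
s=manip.get_state(); print(s['contact_force'],s['clock']); manip.sign_off()
E
```

```text
ext 57.0 0.688
long_bar 36.9 0.385
driver 0.8 0.0
impact 1.0 0.0
[-4.64636292  0.08478491 15.3957997 ] 14.05
the job is handed in; nothing more can be done
```

The tester is zeroed in the order asked, and I handed the job in at 14.05 s with the fingers still holding the green button down.

| Step | Result at last check |
|---|---|
| Power rocker | Hard stop at about 12 N; white end at 43 mm and black end at about 53 mm, so fully on |
| Yellow range key | Stop at 18–20 N; top at 68.0 mm after I let go, so it stays fully in |
| Green button | Top at about 68 mm, fully down, held with a steady 15 N |
| Red and blue keys | Red about 74–77 mm and blue 77 mm: both still up |

- **Wrong tool height:** the reported tool height was about 29 mm lower than the real fingertips. My first rocker press stopped short in the air, so I worked from the cameras and the force readings after that.
- **Loose items seen unmoved:** the final pictures match the first ones for the bit driver, white socket, impact socket, stub socket and short bar.
- **Not confirmed at the end:** the white extension and long bar did not match in the final comparison. I put that down to the arm blocking the cameras, but I handed in within that same script, so I did not check it further. Both were in place in the wrist picture taken just before the yellow press. After that the arm only moved up, down and away from them, and I felt no unexpected contact.
- **Pictures:** I hit the 12-picture limit, so the last checks were done from numbers alone.

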